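Draw the thick screwdriver and offer it up to the slanted screw

ROBOT

A 7-joint arm with a two-finger parallel gripper is mounted at the origin on the work surface. World frame = base frame: x ahead of the robot, y to its left, z up, the work surface at z = 0. Lengths are in m, angles in rad, forces in N, time in s.
With the tool pointing down it reaches from about 0.425 to 1.025 m from the base axis. Payload 9.4 kg.
Tool frame: the origin (TCP) lies midway between the tips of the shut fingers; the grasp point (between the pads) lies 19 mm behind it; z points along the fingers, y is the line along which they close (so a half turn about z gives the same grasp; the last joint's range is limited). The gripper opens to 93 mm and grips with 3 to 60 N. Pads are 15 mm wide; open, the fingers measure 128 mm over their backs; the gripper's body (75 mm by 188 mm) begins 65 mm behind the grasp point.
Start: joints at [-1.423, 0.599, -0.003, 1.599, 0.002, 0.943, -0.08], TCP at [0.162, 0.707, 0.219] pointing down, gripper open.
Joint ranges: [-2.57, 2.57], [-0.35, 1.97], [-1.29, 1.29], [0.11, 2.56], [-1.05, 4.19], [0.11, 1.86], [-2.63, 2.63]. Speed limits (rad/s): [2.22, 2.22, 3.01, 3.01, 3.14, 3.14, 3.14].

INTERFACE

Orientations are given as a rotation vector (axis times angle).
In Python, from station import robot, camera, camera_model gives the robot as it stands.
- The arm moves only by the tool step_arm, never from a script. Its argument "steps" is a list of rows, each a list of 2 entries, a list of its own where there are three numbers: the shift along the tool's x, y, z in m, then the turn, a rotation vector about the tool's x, y, z in rad. A call has 1 to 8 rows; each row shifts and turns the commanded pose from where the row before left it, along the tool's axes as they then stand; what a row does not reach is not made up. A row lasts 1/8 s, in which the tool goes at most 62.5 mm and 10.7 degrees, less where a joint would pass 70% of its speed; a pose out of reach is approached as far as the arm can. A call with a gripper value outside its range is refused whole. "hand" is the closure, from -1 (fully open) to 1 (shut), set as the call begins (left out, the last holds). The fingers move at their own pace and stop on an object; "grip_force" is the grip in N (left out, the last holds). Time passes only in rows, so rows that do not move let the fingers close. It gives the time, the measured TCP pose, the force, the opening and the grip force at its end, in the units of the state.
- robot.get_obs(): the state, without advancing time (a new reading comes with each control period).
- camera(name): name is "scene" or "side" or "wrist"; returns (picture, depth): 480x640x3 uint8, blue, green, red; 480x640 float32, m along the optical axis (not along the pixel's ray), 0 where there is no reading.
- camera_model(name): a dict with "camera_matrix" (3x3 intrinsics, pixels), "rvec" (rotation vector, rad) and "tvec" (3), from world to camera coordinates, as OpenCV has them. Camera axes: x right, y down, z forward; pixel columns grow to the right and rows downward; lengths in m; the calibration is good to about 2 mm. The wrist camera is an equidistant fisheye: a pixel r from the principal point sees the ray r / f radians off the axis. A picture is of the moment at which its call begins: read the wrist's pose just before it. camera_model takes no time and is no camera call; for the wrist camera it gives the pose at the moment of the call.
- robot.sign_off(): hands the job in; it is judged then, once.
The state is a dict: "time_s": time; "q": joint angles; "joint_vel": joint speeds; "joint_efforts": joint torques, N m; "ee_pos": TCP position; "tcp_rot": TCP orientation; "wrist_force": force on the tool from outside, world axes, zero at the start; "ft_torque": the same for the moment, N m; "gripper_width": finger opening in m; "grasp_force": force on a finger pad.
Only numpy, scipy, OpenCV 4.12 (cv2) and the standard library are available. Lean on these libraries where they do the work, as an engineer would, in place of code of your own. Each camera call takes 0.05 s, during which the arm holds its last target. There are 200 camera calls.

TASK

Pull the thicker of the two power screwdrivers up out of its holder, past the sprung catch, then tip it over until it is in line with the screw that stands out of the sloping cover, the bit's tip about a finger's breadth (15 to 20 mm) off the screw head and pointing at it. Finish holding it there, still and touching nothing but the gripper; do not put it down or let go. Leave the slim screwdriver, the parts bin, the spanner and the jar where they are.

Things in the scene. Friction and masses are not known exactly. Their poses are not given: they have to be found in the camera images.
- driver_mid (a point): Centre of the thick power driver: straight, 225 mm long, about 0.28 kg, upright in a cup, bit down. z: from the bit's tip to the handle's end; x and y square to the handle's flats. Along z from here: tip -112.5 mm; bit 7 thick to -67; nose 22 thick to -16; flange 40 thick to -8; round neck 26 thick to +10; handle 28 mm square to +112.5. Balance point about +45 (grip near it). Turn about z is free.
- driver_tip (a point): Tip of the thick driver's bit, 112.5 mm below driver_mid along the driver's z axis; same axes. At the start it is 14 mm and the handle's end 239 mm above the work surface.
- slim_mid (a point): Centre of the slim power screwdriver (leave alone): same nose and flange, but 155 mm long and its handle round and only 20 mm thick. It stands upright in the other cup, 100 mm beside the thick one; its end is 169 mm above the work surface at the start.
- holder: Fixed beige holder, origin under its centre. Plate 120 (x) by 220 (y) mm, top 110 mm up. Two cups at y = +50 and -50 mm, 25 mm bore, 48 deep; a driver's flange rests on the plate. On each cup's -x and +x sides sprung rollers (to 44 mm from its axis, 20 mm above the plate) close over the flange: lift straight up, 10 to 17 N for the first 10 mm. The bit clears the plate after 100 mm.
- nest: Fixed assembly nest, origin under its centre: aluminium base 160 by 150 mm carrying a tray 150 by 140 mm with a grey cast cover, both sloping down towards the nest's -x side (which faces to the robot's left) at 35 degrees. The cover's highest edge is about 124 mm above the work surface, the screw's end about 106 mm.
- screw (a point): Centre of the outer end of the only screw standing proud, mid-face on the sloping cover: head 13 mm across, end 18 mm out of its 28 mm wide boss. z points straight out of the screw: up, leaning 35 degrees from vertical to the nest's -x side. In line: the driver's z parallel to this z, handle up, its tip on this axis.
- bin_in (a point): Inner floor of an open black parts bin 100 by 130 mm, 55 mm high (leave alone).
- spanner: Steel spanner about 180 mm long lying on the work surface (leave alone).
- jar: White jar, 60 mm across and 80 mm high, origin at the centre of its underside (leave alone).

How it is judged:
On the way:
1. the thick driver is drawn right out of its cup, held in the gripper, with its tip above the plate (z of driver_tip in the frame of holder above 0.112 m and contact force between the fingers and driver above 1 N), for 0.1 s.
At the end, for the whole second after the job is handed in: The fingers hold the thick driver still, handle up, over 150 mm high (centre), within 10 degrees of the screw's axis, its tip 4 to 35 mm off the head and within 12 mm of the axis in x and in y of the screw, touching neither nest, holder nor slim driver (contact force between the fingers and driver above 1 N and angle between the z axis of driver_mid and the z axis of screw, either way round below 0.175 rad and angle between driver_mid's own z axis and vertical below 1.2 rad and z of driver_tip in the frame of screw between 0.004 and 0.035 m and x of driver_tip in the frame of screw between -0.012 and 0.012 m and y of driver_tip in the frame of screw between -0.012 and 0.012 m and height (world z) of driver_mid above 0.15 m and linear speed of driver below 0.03 m/s and contact force between driver and nest below 0.2 N and contact force between driver and holder below 0.2 N and contact force between driver and slim below 0.2 N); the arm keeps its last pose, push and grip.
It fails at once if the slim driver is pulled or knocked from its place (30 mm) (distance of slim_mid from where it was at the start of the episode above 0.03 m).
It fails at once if the parts bin is moved (30 mm) (distance of bin_in from where it was at the start of the episode above 0.03 m).
It fails at once if the spanner is moved (30 mm) (distance of spanner from where it was at the start of the episode above 0.03 m).
It fails at once if the jar is moved (30 mm) (distance of jar from where it was at the start of the episode above 0.03 m).
It also fails if it takes over 51 s, if anything falls off the work surface, if the arm or the gripper's body presses on something with over 40 N, if the wrist force passes 120 N, or if a joint passes its speed limit or range.

## Working session

There is one attempt and no reset: what is moved stays moved. The work goes in short steps, Python scripts to look and compute and a tool call to move; the robot and the scene stay as the last step left them, time stands still between calls to the robot, and variables do not carry over. Pictures are saved under pics/ and viewed, at most 10 in all, crops included, and the job is handed in when it is done.

Besides the shell and the picture viewer there is one more tool, called after "Call:" as name([rows], argument=value, ...), one row to a line, values as JSON. step_arm: Moves the arm, as the interface text tells. Its arguments: {"type":"object","properties":{"steps":{"type":"array"},"hand":{"type":"number"},"grip_force":{"type":"number"}},"required":["steps"]}

```bash
mkdir -p pics; cat > h.py <<'E'
import numpy as np, cv2
from station import robot, camera, camera_model
def cloud(n):
    im,d=camera(n); m=camera_model(n); K=np.array(m["camera_matrix"]); R=cv2.Rodrigues(np.array(m["rvec"],float))[0]; t=np.array(m["tvec"],float).ravel()
    v,u=np.mgrid[:480,:640]
    p=np.stack([(u-K[0,2])/K[0,0]*d,(v-K[1,2])/K[1,1]*d,d],-1)
    w=(p-t)@R; w[d<=0]=np.nan
    return im,d,w
E
python3 - <<'E'
from h import *
for n in("scene","side"):
    im,d,w=cloud(n); cv2.imwrite(f"pics/{n}0.png",im); np.savez(f"{n}0.npz",im=im,d=d,w=w)
    m=camera_model(n); R=cv2.Rodrigues(np.array(m["rvec"],float))[0]; print(n,-R.T@np.array(m["tvec"]).ravel(),R[2], (d>0).mean())
o=robot.get_obs(); print({k:np.round(v,3) for k,v in o.items()})
E
```

```text
scene [1.21592789 0.41133018 1.19523792] [-0.48629989 -0.29105692 -0.82389216] 0.9960970052083333
side [-0.10246897 -0.63979912  0.67328466] [ 0.6054919   0.61048983 -0.51057   ] 0.9960481770833334
{'time_s': np.float64(0.1), 'q': array([-1.423,  0.6  , -0.003,  1.6  ,  0.002,  0.943, -0.08 ]), 'joint_vel': array([-0.   ,  0.001, -0.002, -0.001, -0.001,  0.   ,  0.   ]), 'joint_efforts': array([ 4.0000e-03, -7.6655e+01,  1.5020e+00, -2.5293e+01, -5.2000e-02,
        1.4000e-02,  0.0000e+00]), 'ee_pos': array([0.162, 0.706, 0.218]), 'tcp_rot': array([-3.520e-01, -3.122e+00,  2.000e-03]), 'wrist_force': array([ 0.084,  0.16 , -0.031]), 'ft_torque': array([0.019, 0.005, 0.053]), 'grasp_force': np.float64(0.0), 'gripper_width': np.float64(0.093)}
```

View pics/scene0.png

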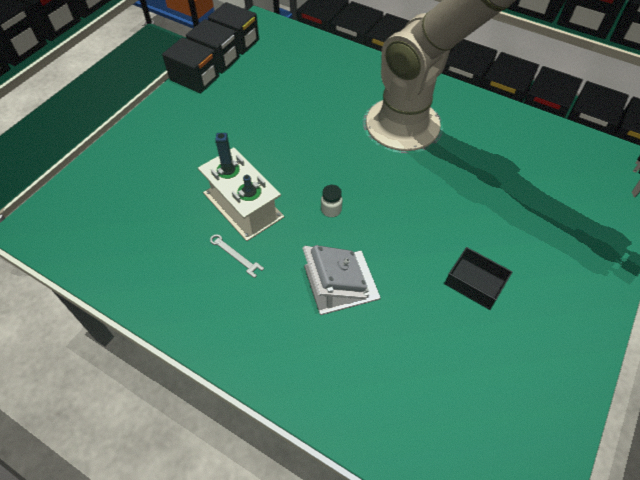

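View pics/side0.png

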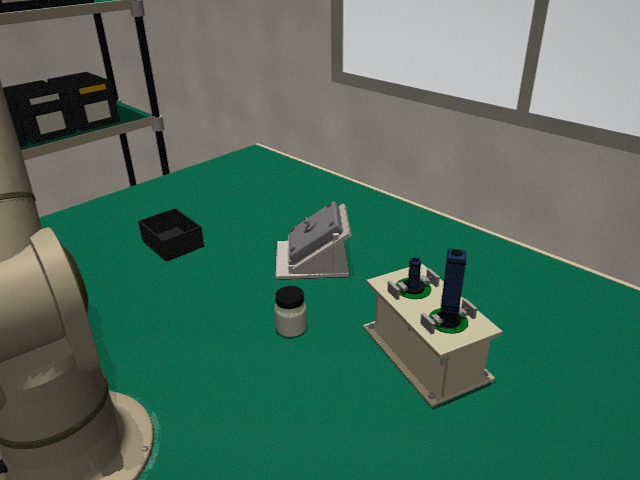

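Scene view: the thick driver's end is at (222,135) and the slim one's at (249,180). The screw is at about (347,263), the jar at (331,200), the spanner at (237,255) and the bin at (478,278). Side view: the thick driver is at (456,255), the slim one at (415,262) and the screw at about (308,226).

```bash
cat > m.py <<'E'
from h import *
for n in("scene","side"):
    z=np.load(f"{n}0.npz"); im,w=z["im"],z["w"]; Z=w[...,2]
    reg=(w[...,0]>0.2)&(w[...,0]<1.1)&(np.abs(w[...,1])<.8)&(Z<.3)
    if n=="scene": box=[(190,120,270,205),(295,235,385,315)]
    else: box=[(400,240,480,335),(270,195,360,285)]
    def msk(b):
        m=np.zeros(Z.shape,bool); m[b[1]:b[3],b[0]:b[2]]=1; return m&reg
    a=msk(box[0]); 
    top=a&(Z>.228); print(n,"thick end",top.sum(),np.nanmedian(w[top],0), np.nanmin(w[top],0),np.nanmax(w[top],0))
    h=a&(Z>.175)&(Z<.23); print(" handle side",h.sum(),w[h].mean(0))
    q=w[h][:,:2]; r=cv2.minAreaRect((q*1000).astype(np.float32)); print(" rect",r)
    s=a&(Z>.15)&(Z<.175);s=a&(Z>.155)&(Z<.175); print(" 155-175",s.sum())
    pl=a&(abs(Z-.11)<.004)&(im.min(-1)>110)
    m2=np.zeros(Z.shape,bool); 
    pl=reg&(abs(Z-.11)<.005)&(im[...,2]>130)&(w[...,1]<-.1)
    print(" plate",pl.sum(),cv2.minAreaRect((w[pl][:,:2]*1000).astype(np.float32)),np.median(Z[pl]))
    # cover plane
    b=msk(box[1])&(Z>.03); P=w[b]; best=0
    rng=np.random.default_rng(0)
    for _ in range(500):
        t=P[rng.choice(len(P),3,0)]; nn=np.cross(t[1]-t[0],t[2]-t[0]); L=np.linalg.norm(nn)
        if L<1e-6: continue
        nn/=L; nn*=np.sign(nn[2]); 
        if abs(nn[2]-np.cos(np.radians(35)))>.06: continue
        k=abs((P-t[0])@nn)<.002
        if k.sum()>best: best=k.sum(); B=k
    c=P[B].mean(0); nn=np.linalg.svd(P[B]-c)[2][2]; nn*=np.sign(nn[2])
    print(" plane",best,len(P),c,nn,"tilt",np.degrees(np.arccos(nn[2])),"az",np.degrees(np.arctan2(nn[1],nn[0])), "zmax",P[B][:,2].max())
    hh=(w-c)@nn
    for lo,hi in((.006,.013),(.013,.017),(.017,.035)):
        k=b&(hh>lo)&(hh<hi); vu=np.argwhere(k)
        if len(vu): print("  proud",lo,len(vu),vu.mean(0)[::-1],np.median(w[k],0),w[k].std(0))
    for sc,bb in(("nest",box[1]),):
        k=msk(bb); 
        crop=cv2.resize(im[bb[1]:bb[3],bb[0]:bb[2]],None,fx=5,fy=5,interpolation=cv2.INTER_CUBIC); cv2.imwrite(f"pics/{n}_nest.png",crop)
E
python3 m.py
python3 - <<'E'
import cv2,numpy as np
a=cv2.imread('pics/scene_nest.png');b=cv2.imread('pics/side_nest.png')
h=max(a.shape[0],b.shape[0]);f=lambda x:cv2.copyMakeBorder(x,0,h-x.shape[0],0,0,0)
c=np.hstack([f(a),f(b)]);cv2.imwrite('pics/nests.png',cv2.resize(c,None,fx=.88,fy=.88));print(a.shape,b.shape)
E
```

```text
scene thick end 112 [ 0.52643934 -0.28991059  0.23705688] [ 0.50328036 -0.31007152  0.2283385 ] [ 0.54172347 -0.27481897  0.2428964 ]
 handle side 186 [ 0.53055254 -0.28503666  0.20198964]
 rect ((525.3373413085938, -285.2858581542969), (23.805274963378906, 38.197021484375), 69.5049819946289)
 155-175 118
 plate 1652 ((435.5292663574219, -414.3653259277344), (638.855712890625, 161.60739135742188), 58.24905776977539) 0.10907772838286106
 plane 1015 2540 [0.62112985 0.12061711 0.08845029] [-0.41657827  0.39670402  0.81797828] tilt 35.11707932951487 az 136.3998633796842 zmax 0.126043290607058
  proud 0.006 31 [342.41935484 264.77419355] [0.61646852 0.12386376 0.09514689] [0.01158657 0.00639603 0.00619924]
  proud 0.013 4 [344.5 262.5] [0.61311059 0.12592754 0.10115319] [0.00097587 0.00286656 0.0010332 ]
  proud 0.017 23 [346.52173913 260.39130435] [0.60929761 0.12817966 0.1054636 ] [0.00390655 0.00325242 0.00280083]
side thick end 290 [ 0.51425967 -0.2992759   0.23754491] [ 0.50206295 -0.31521105  0.22807851] [ 0.53591332 -0.27876147  0.24150506]
 handle side 574 [ 0.50958396 -0.30263745  0.20278392]
 rect ((511.71881103515625, -295.5563659667969), (37.48311233520508, 20.666305541992188), 84.45848846435547)
 155-175 323
 plate 3121 ((538.475830078125, -248.58627319335938), (223.25608825683594, 122.54469299316406), 70.80868530273438) 0.10923860793729401
 plane 1011 2646 [0.61042836 0.10936273 0.08769375] [-0.42096993  0.38355643  0.82199075] tilt 34.715425635312116 az 137.6625513886267 zmax 0.12279119042789899
  proud 0.006 38 [309.02631579 224.68421053] [0.60887542 0.11872732 0.09293486] [0.00547387 0.00589883 0.00405329]
  proud 0.013 5 [306.8 222. ] [0.60834153 0.12159684 0.09829191] [0.0033843  0.00089596 0.00110386]
  proud 0.017 26 [305.30769231 219.92307692] [0.60370062 0.12271896 0.10553227] [0.00346429 0.00316737 0.00276436]
(400, 450, 3) (450, 450, 3)
```

View pics/nests.png

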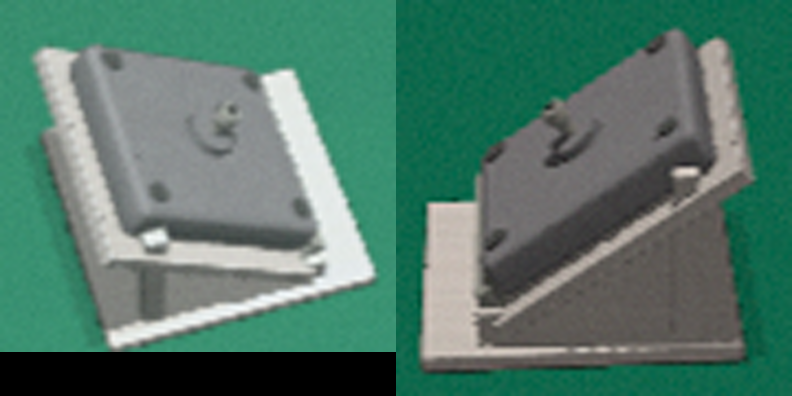

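The crop shows the screw's end at about scene (347.5,259) and side (305,218.6). The plane tilts 35°, with its normal at azimuth 137°, and its top is at 0.124. The thick driver is at about (0.521,-0.295), which matches the plate's size and its 50 mm cup offset. I'll swing over there on an arc, raised.

Call:
step_arm([
  [[-0.054,-0.007,-0.018],[0,0,0.0775]],
  [[-0.054,-0.007,-0.018],[0,0,0.0775]],
  [[-0.054,-0.007,-0.018],[0,0,0.0775]],
  [[-0.054,-0.007,-0.018],[0,0,0.0775]],
  [[-0.054,-0.007,-0.018],[0,0,0.0775]],
  [[-0.054,-0.007,-0.018],[0,0,0.0775]],
  [[-0.054,-0.007,-0.018],[0,0,0.0775]],
  [[-0.054,-0.007,-0.018],[0,0,0.0775]],
], hand=-1)

```text
time_s: 1.1
ee_pos: [0.5104, 0.4544, 0.3627]
tcp_rot: [-1.292, -2.864, 0.001]
wrist_force: [0.8, 0.7, -0.3]
gripper_width: 0.093
grasp_force: 0.0
```

Call:
step_arm([
  [[-0.051,-0.007,0],[0,0,0.0775]],
  [[-0.051,-0.007,0],[0,0,0.0775]],
  [[-0.051,-0.007,0],[0,0,0.0775]],
  [[-0.051,-0.007,0],[0,0,0.0775]],
  [[-0.051,-0.007,0],[0,0,0.0775]],
  [[-0.051,-0.007,0],[0,0,0.0775]],
  [[-0.051,-0.007,0],[0,0,0.0775]],
  [[-0.051,-0.007,0],[0,0,0.0775]],
])

```text
time_s: 2.1
ee_pos: [0.6362, 0.0692, 0.3622]
tcp_rot: [-2.103, -2.333, 0.001]
wrist_force: [0.5, 0.3, 0.0]
gripper_width: 0.0929
grasp_force: 0.0
```

Call:
step_arm([
  [[-0.048,-0.007,0],[0,0,0.0775]],
  [[-0.048,-0.007,0],[0,0,0.0775]],
  [[-0.048,-0.007,0],[0,0,0.0775]],
  [[-0.048,-0.007,0],[0,0,0.0775]],
  [[-0.048,-0.007,0],[0,0,0.0775]],
  [[-0.048,-0.007,0],[0,0,0.0775]],
  [[0,0,0],[0,0,0]],
])

```text
time_s: 2.98
ee_pos: [0.5674, -0.214, 0.363]
tcp_rot: [2.588, 1.779, -0.002]
wrist_force: [0.2, 0.4, -0.5]
gripper_width: 0.0928
grasp_force: 0.0
```

```bash
python3 - <<'E'
from h import *
o=robot.get_obs(); print({k:np.round(o[k],3) for k in("time_s","q","ee_pos","tcp_rot","wrist_force")})
m=camera_model("wrist"); im,d=camera("wrist"); cv2.imwrite("pics/w1.png",im); np.savez("w1.npz",im=im,d=d,K=m["camera_matrix"],rvec=m["rvec"],tvec=m["tvec"])
R=cv2.Rodrigues(np.array(m["rvec"],float))[0]; print(-R.T@np.array(m["tvec"]).ravel(),R,m["camera_matrix"])
# screw triangulation
uv={"scene":(347.5,259),"side":(305,218.6)}; L=[]
for n,p in uv.items():
    m=camera_model(n);K=np.array(m["camera_matrix"]);R=cv2.Rodrigues(np.array(m["rvec"],float))[0];c=-R.T@np.array(m["tvec"]).ravel()
    r=R.T@np.linalg.inv(K)@np.array([*p,1]); r/=np.linalg.norm(r); L.append((c,r)); print(n,c+r*(.106-c[2])/r[2])
A=sum(np.eye(3)-np.outer(r,r) for c,r in L); b=sum((np.eye(3)-np.outer(r,r))@c for c,r in L); print("tri",np.linalg.solve(A,b))
E
```

```text
{'time_s': np.float64(2.975), 'q': array([-0.155,  0.362,  0.6  ,  1.726, -0.222,  1.122,  0.145]), 'ee_pos': array([ 0.567, -0.214,  0.363]), 'tcp_rot': array([ 2.588e+00,  1.779e+00, -2.000e-03]), 'wrist_force': array([ 0.161,  0.365, -0.531])}
[ 0.59665738 -0.13551417  0.52873098] [[ 9.33743524e-01 -3.57942627e-01 -3.27068771e-04]
 [-3.41350527e-01 -8.90734937e-01  3.00118461e-01]
 [-1.07716522e-01 -2.80122024e-01 -9.53901883e-01]] [[371.64829954   0.         322.93161174]
 [  0.         371.64829954 241.46339423]
 [  0.           0.           1.        ]]
scene [0.60321178 0.12841596 0.106     ]
side [0.60603985 0.12622865 0.106     ]
tri [0.6047555  0.12733459 0.10642866]
```

View pics/w1.png

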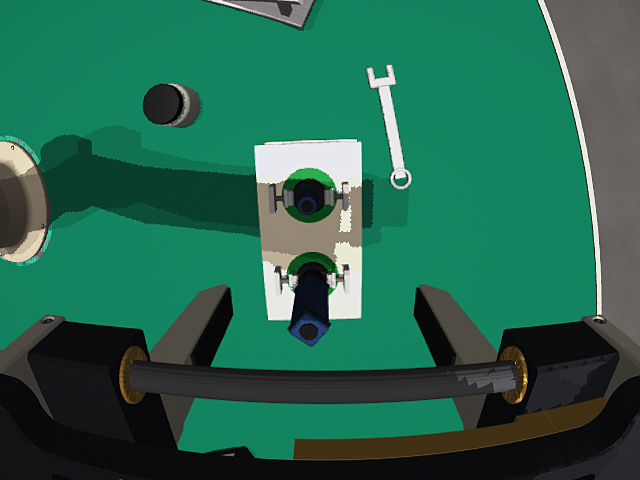

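The wrist view shows the thick driver's square end with corners at about (290,330), (311,310), (328,325) and (305,346), roughly 45° to the fingers. The slim one is at (307,203). I'll measure the square's yaw and centre.

```bash
python3 - <<'E'
from h import *
z=np.load("w1.npz"); im,d=z["im"],z["d"]; K=z["K"]; R=cv2.Rodrigues(z["rvec"])[0]; c=-R.T@z["tvec"].ravel()
def ray(u,v):
    x=np.array([u-K[0,2],v-K[1,2]]); r=np.hypot(*x); th=r/K[0,0]; return R.T@np.array([*(np.sin(th)*x/r),np.cos(th)])
def on(u,v,h): r=ray(u,v); return c+r*(h-c[2])/r[2]
# top-face: brighter blue pixels, with depth along axis near the expected for z=.239
m=np.zeros(d.shape,np.uint8)
for v in range(300,352):
    for u in range(282,336):
        p=ray(u,v); cz=(R@p)[2]; P=c+p*d[v,u]/cz
        if d[v,u]>0 and abs(P[2]-.239)<.006 and im[v,u,0]>im[v,u,1]+8: m[v,u]=255
cs,_=cv2.findContours(m,cv2.RETR_EXTERNAL,cv2.CHAIN_APPROX_NONE); k=max(cs,key=cv2.contourArea)
W=np.array([on(*q[0],.239)[:2] for q in k])*1000
rc=cv2.minAreaRect(W.astype(np.float32)); print(m.astype(bool).sum(),rc)
print("eye corners",[np.round(on(u,v,.239)[:2],4) for u,v in((290,330),(311,310),(328,325),(305,346))])
T=cv2.Rodrigues(np.array([2.588,1.779,-.002]))[0]; print("tool y az",np.degrees(np.arctan2(T[1,1],T[0,1])),"slim",on(307,203,.169))
cv2.imwrite("pics/top.png",cv2.resize(np.hstack([im[295:355,275:345],cv2.merge([m]*3)[295:355,275:345]]),None,fx=5,fy=5,interpolation=0))
E
```

```text
611 ((522.4976806640625, -292.7806091308594), (29.43321990966797, 28.267749786376953), 31.247314453125)
eye corners [array([ 0.5061, -0.2883]), array([ 0.5316, -0.2758]), array([ 0.5401, -0.2955]), array([ 0.5122, -0.3092])]
tool y az -20.990461480719006 slim [ 0.55559811 -0.19837627  0.169     ]
```

View pics/top.png

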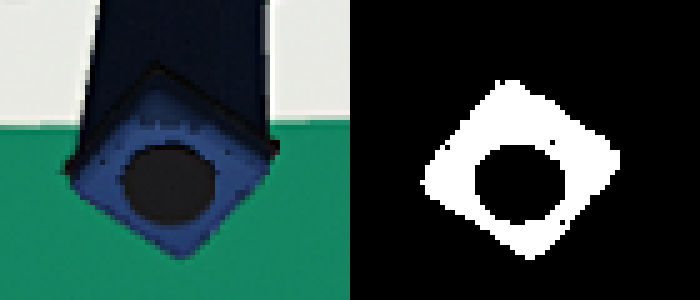

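Centre (0.5225,-0.2928), and the square measures 29×28 mm, which agrees with the 28 mm handle. The flats' normals lie at az 31° and -59°. I'll turn +0.66 about tool z and move over it.

Call:
step_arm([
  [[0,0,0],[0,0,0.165]],
  [[0,0,0],[0,0,0.165]],
  [[0,0,0],[0,0,0.165]],
  [[0,0,0],[0,0,0.165]],
  [[-0.04,0.022,0],[0,0,0]],
  [[-0.0395,0.0225,0],[0,0,0]],
  [[0,0,0],[0,0,0]],
  [[0,0,0],[0,0,0]],
])

```text
time_s: 4.03
ee_pos: [0.5264, -0.2878, 0.3623]
tcp_rot: [-3.021, -0.859, -0.0]
wrist_force: [0.2, -0.7, -0.5]
gripper_width: 0.0931
grasp_force: 0.0
```

```bash
python3 - <<'E'
from h import *
o=robot.get_obs(); print({k:np.round(o[k],3) for k in("time_s","q","ee_pos","tcp_rot","wrist_force")})
T=cv2.Rodrigues(o["tcp_rot"])[0]; print(np.round(T,3)); print("shift tool",T.T@(np.array([.5222,-.2930,.161])-o["ee_pos"]),np.degrees(np.arctan2(T[1,1],T[0,1])))
E
```

```text
{'time_s': np.float64(4.025), 'q': array([-0.13 ,  0.385,  0.775,  1.747, -0.296,  1.131, -0.28 ]), 'ee_pos': array([ 0.526, -0.288,  0.362]), 'tcp_rot': array([-3.021, -0.859, -0.   ]), 'wrist_force': array([ 0.151, -0.694, -0.496])}
[[ 0.85   0.526 -0.   ]
 [ 0.526 -0.85   0.001]
 [ 0.    -0.001 -1.   ]]
shift tool [-0.00635258  0.00235972  0.20129357] -58.263247296874546
```

Call:
step_arm([
  [[-0.0065,0.0025,0],[0,0,0.01]],
  [[0,0,0.05],[0,0,0]],
  [[0,0,0.05],[0,0,0]],
  [[0,0,0.04],[0,0,0]],
  [[0,0,0.03],[0,0,0]],
  [[0,0,0.03],[0,0,0]],
  [[0,0,0],[0,0,0]],
  [[0,0,0],[0,0,0]],
])

```text
time_s: 5.03
ee_pos: [0.5217, -0.295, 0.1635]
tcp_rot: [3.026, 0.841, 0.001]
wrist_force: [-0.1, -0.2, 0.0]
gripper_width: 0.0931
grasp_force: 0.0
```

```bash
python3 - <<'E'
from h import *
o=robot.get_obs(); print({k:np.round(o[k],4) for k in("ee_pos","tcp_rot","wrist_force")})
im,d=camera("wrist"); cv2.imwrite("pics/w2.png",im)
E
```

```text
{'ee_pos': array([ 0.5217, -0.295 ,  0.1635]), 'tcp_rot': array([3.0262e+00, 8.4110e-01, 8.0000e-04]), 'wrist_force': array([-0.1182, -0.2423,  0.0143])}
```

View pics/w2.png

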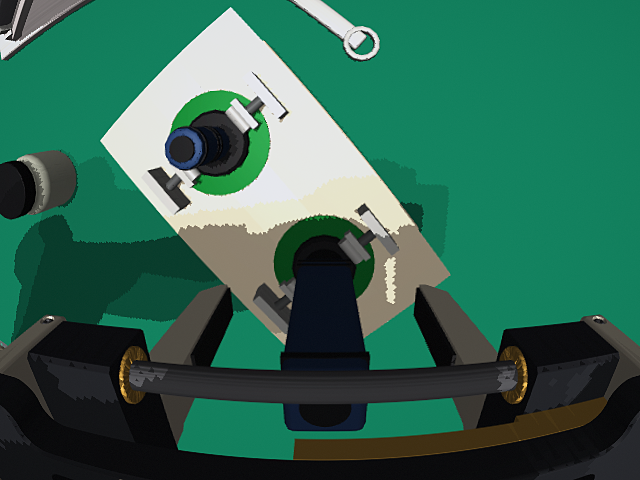

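The handle sits midway between the fingers (about x=325) with its flats square to them. Closing now with a firm grip, to beat the catch.

Call:
step_arm([
  [[0,0,0],[0,0,0]],
  [[0,0,0],[0,0,0]],
  [[0,0,0],[0,0,0]],
  [[0,0,0],[0,0,0]],
  [[0,0,0],[0,0,0]],
  [[0,0,0],[0,0,0]],
  [[0,0,0],[0,0,0]],
  [[0,0,0],[0,0,0]],
], hand=1, grip_force=58)

```text
time_s: 6.08
ee_pos: [0.5212, -0.295, 0.1626]
tcp_rot: [3.027, 0.841, -0.0]
wrist_force: [1.0, -1.1, -0.9]
gripper_width: 0.0277
grasp_force: 58.0
```

Call:
step_arm([
  [[0,0,-0.004],[0,0,0]],
  [[0,0,-0.004],[0,0,0]],
  [[0,0,-0.004],[0,0,0]],
  [[0,0,-0.004],[0,0,0]],
  [[0,0,-0.004],[0,0,0]],
  [[0,0,0],[0,0,0]],
])

```text
time_s: 6.82
ee_pos: [0.5211, -0.2949, 0.183]
tcp_rot: [3.027, 0.841, 0.001]
wrist_force: [0.9, 0.4, -0.8]
gripper_width: 0.0278
grasp_force: 58.0
```

Call:
step_arm([
  [[0,0,-0.02],[0,0,0]],
  [[0,0,-0.025],[0,0,0]],
  [[0,0,-0.025],[0,0,0]],
  [[0,0,-0.025],[0,0,0]],
  [[0,0,-0.025],[0,0,0]],
  [[0,0,-0.025],[0,0,0]],
  [[0,0,0],[0,0,0]],
  [[0,0,0],[0,0,0]],
])

```text
time_s: 7.82
ee_pos: [0.5208, -0.2944, 0.3266]
tcp_rot: [-3.026, -0.841, 0.001]
wrist_force: [-0.1, -0.7, -2.4]
gripper_width: 0.0278
grasp_force: 58.0
```

```bash
python3 - <<'E'
from h import *
o=robot.get_obs(); print({k:np.round(o[k],4) for k in("time_s","q","ee_pos","tcp_rot","wrist_force")})
im,d,w=cloud("side"); cv2.imwrite("pics/s3.png",im); np.savez("s3.npz",im=im,w=w,d=d)
T=cv2.Rodrigues(o["tcp_rot"])[0]
n=np.array([-.420,.390,.8192]); n/=np.linalg.norm(n); S=np.array([.6047,.1273,.1064])
print("grasp target",S+n*(.0175+.1125+.056),"TCP",S+n*(.0175+.1125+.056-.019))
a=np.cross(T[:,2],-n); a/=np.linalg.norm(a); print("tilt rotvec tool",T.T@a*np.arccos(T[:,2]@-n))
E
```

```text
{'time_s': np.float64(7.825), 'q': array([-0.1058,  0.4152,  0.7672,  1.8   , -0.327 ,  1.0591, -0.2466]), 'ee_pos': array([ 0.5208, -0.2944,  0.3266]), 'tcp_rot': array([-3.026e+00, -8.408e-01,  1.100e-03]), 'wrist_force': array([-0.146 , -0.7114, -2.3671])}
grasp target [0.52656393 0.19985492 0.25880255] TCP [0.53454557 0.1924434  0.24323455]
tilt rotvec tool [-5.87815432e-01  1.69354782e-01  8.29042576e-21]
```

View pics/s3.png

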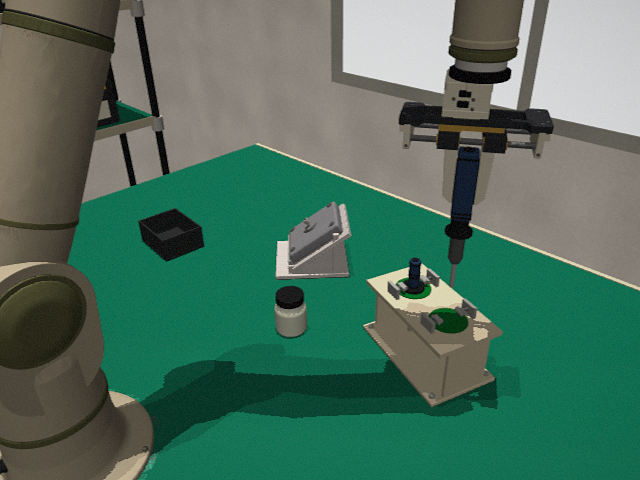

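The driver is out of the cup and upright in the gripper, with its tip around (452,285). The slim driver is still in place at (415,262). I'll raise and carry it to a point back along the screw's axis.

Call:
step_arm([
  [[0,0,-0.043],[0,0,0]],
  [[0.0282,-0.0492,0],[0,0,0]],
  [[0.0282,-0.0492,0],[0,0,0]],
  [[0.0282,-0.0492,0],[0,0,0]],
  [[0.0282,-0.0492,0],[0,0,0]],
  [[0.0282,-0.0492,0],[0,0,0]],
  [[0.0282,-0.0492,0],[0,0,0]],
  [[0.0282,-0.0492,0],[0,0,0]],
])

```text
time_s: 8.88
ee_pos: [0.5119, 0.1038, 0.3698]
tcp_rot: [3.027, 0.841, -0.002]
wrist_force: [0.9, 0.1, -2.4]
gripper_width: 0.0277
grasp_force: 58.0
```

Call:
step_arm([
  [[0.0282,-0.0492,0],[0,0,0]],
  [[0.0282,-0.0492,0],[0,0,0]],
  [[0,0,0],[0,0,0]],
  [[0,0,0],[0,0,0]],
  [[0,0,0],[-0.147,0.0423,0]],
  [[0,0,0],[-0.147,0.0423,0]],
  [[0,0,0],[-0.147,0.0423,0]],
  [[0,0,0],[-0.147,0.0423,0]],
])

```text
time_s: 9.88
ee_pos: [0.5106, 0.2134, 0.3711]
tcp_rot: [2.491, 0.688, 0.431]
wrist_force: [0.8, -0.1, -2.9]
gripper_width: 0.0282
grasp_force: 58.0
```

Call:
step_arm([
  [[0,0,0],[0,0,0]],
  [[0,0,0],[0,0,0]],
])

```text
time_s: 10.12
ee_pos: [0.5107, 0.2138, 0.3709]
tcp_rot: [2.496, 0.69, 0.425]
wrist_force: [-0.3, -1.0, -1.9]
gripper_width: 0.0275
grasp_force: 58.0
```

```bash
cat > t.py <<'E'
from h import *
o=robot.get_obs(); print({k:np.round(o[k],4) for k in("time_s","q","ee_pos","tcp_rot","wrist_force")})
T=cv2.Rodrigues(o["tcp_rot"])[0]
n=np.array([-.420,.390,.8192]); n/=np.linalg.norm(n); S=np.array([.6047,.1273,.1064])
a=np.cross(T[:,2],-n); a*=np.arcsin(np.linalg.norm(a))/np.linalg.norm(a); print("turn",T.T@a)
for off in(.06,.0): print(off,"shift tool",T.T@(S+n*(.0175+.1125+.056-.019+off)-o["ee_pos"]))
tip=o["ee_pos"]+T[:,2]*(.1125+.056-.019); dd=tip-S; print("tip: along",dd@n,"lateral",np.linalg.norm(dd-n*(dd@n)))
E
python3 t.py
```

```text
{'time_s': np.float64(10.125), 'q': array([-1.552 ,  0.3142,  0.9129,  2.0156,  0.4639,  0.8902, -1.9947]), 'ee_pos': array([0.5107, 0.2138, 0.3709]), 'tcp_rot': array([2.496 , 0.6898, 0.4254]), 'wrist_force': array([-0.327 , -1.0271, -1.9339])}
turn [-5.89990173e-04  2.02084950e-03  4.22838847e-18]
0.06 shift tool [-0.01238472 -0.04520645  0.06298328]
0.0 shift tool [-0.01226347 -0.04517105  0.12298315]
tip: along 0.14043177534812037 lateral 0.04677701737206832
```

Call:
step_arm([
  [[-0.012,-0.045,0],[0,0,0]],
  [[0,0,0.03],[0,0,0]],
  [[0,0,0.03],[0,0,0]],
  [[0,0,0],[0,0,0]],
  [[0,0,0],[0,0,0]],
])

```text
time_s: 10.75
ee_pos: [0.5092, 0.2175, 0.2958]
tcp_rot: [2.495, 0.688, 0.428]
wrist_force: [-0.0, 0.1, -1.6]
gripper_width: 0.0277
grasp_force: 58.0
```

```bash
python3 t.py; python3 - <<'E'
from h import *
A=[]
for n,b in(("scene",(290,190,390,320)),("side",(250,100,350,230))):
    im,d=camera(n); cv2.imwrite(f"pics/{n}5.png",im); A.append(cv2.resize(im[b[1]:b[3],b[0]:b[2]],None,fx=4,fy=4,interpolation=cv2.INTER_CUBIC))
cv2.imwrite("pics/c5.png",np.hstack(A)[:600] if A[0].shape==A[1].shape else A[0])
E
```

```text
{'time_s': np.float64(10.75), 'q': array([-1.4927,  0.4272,  0.8734,  2.1086,  0.4418,  0.7054, -2.0461]), 'ee_pos': array([0.5092, 0.2175, 0.2958]), 'tcp_rot': array([2.4954, 0.6883, 0.4281]), 'wrist_force': array([-0.0294,  0.1069, -1.6113])}
turn [ 5.44152962e-04  5.60124796e-04 -3.50197302e-17]
0.06 shift tool [-0.00128164 -0.00060757  0.00346182]
0.0 shift tool [-0.00124803 -0.00064022  0.0634618 ]
tip: along 0.08096147940377033 lateral 0.001382622009938089
```

View pics/c5.png

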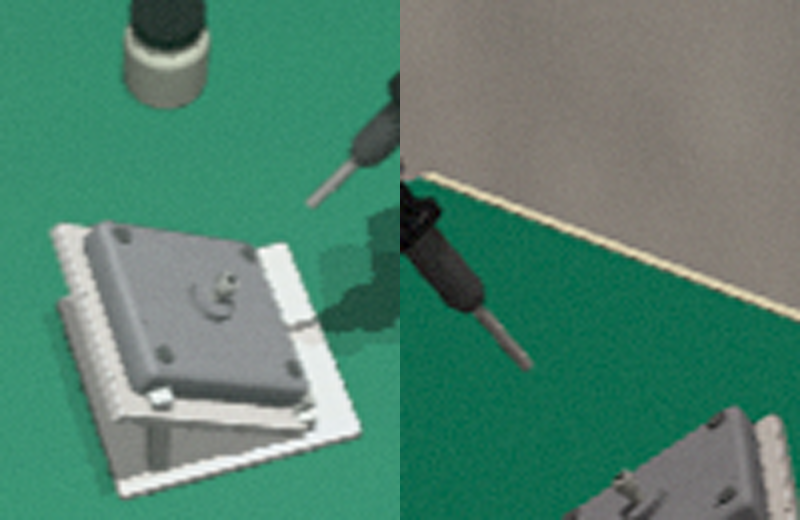

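The tip is at scene (367,241.3) and side (282.5,192). In both views the bit points straight at the screw, at (347.5,259) and (305.5,219). I'll triangulate both to check.

```bash
python3 - <<'E'
from h import *
def tri(uv):
    L=[]
    for n,p in zip(("scene","side"),uv):
        m=camera_model(n);K=np.array(m["camera_matrix"]);R=cv2.Rodrigues(np.array(m["rvec"],float))[0];c=-R.T@np.array(m["tvec"]).ravel()
        r=R.T@np.linalg.inv(K)@np.array([*p,1]); L.append((c,r/np.linalg.norm(r)))
    A=sum(np.eye(3)-np.outer(r,r) for c,r in L); return np.linalg.solve(A,sum((np.eye(3)-np.outer(r,r))@c for c,r in L))
t=tri([(367,241.3),(282.5,192)]); s=tri([(347.5,259),(305.4,219)]); n=np.array([-.42,.39,.8192]);n/=np.linalg.norm(n)
o=robot.get_obs();T=cv2.Rodrigues(o["tcp_rot"])[0]; print("tip",t,"fk tip",o["ee_pos"]+T[:,2]*.1495,"screw",s)
d=t-s;print("along",d@n,"lateral in tool",T.T@(d-n*(d@n)))
E
```

```text
tip [0.57403268 0.1602743  0.171028  ] fk tip [0.57169976 0.16024575 0.17325762] screw [0.60474017 0.12680263 0.10572783]
along 0.07946134635603842 lateral in tool [ 3.58234008e-03 -6.90538057e-04  3.24701258e-06]
```

Call:
step_arm([
  [[-0.0025,0,0.02],[0,0,0]],
  [[0,0,0.02],[0,0,0]],
  [[0,0,0.015],[0,0,0]],
  [[0,0,0.004],[0,0,0]],
  [[0,0,0],[0,0,0]],
  [[0,0,0],[0,0,0]],
  [[0,0,0],[0,0,0]],
  [[0,0,0],[0,0,0]],
])

```text
time_s: 11.85
ee_pos: [0.5309, 0.1943, 0.2463]
tcp_rot: [2.493, 0.693, 0.428]
wrist_force: [0.4, 0.2, -2.1]
gripper_width: 0.0277
grasp_force: 58.0
```

```bash
python3 t.py; python3 - <<'E'
from h import *
A=[]
for n,b in(("scene",(290,190,390,320)),("side",(250,130,350,260))):
    im,d=camera(n); A.append(cv2.resize(im[b[1]:b[3],b[0]:b[2]],None,fx=4,fy=4,interpolation=cv2.INTER_CUBIC))
cv2.imwrite("pics/c6.png",np.hstack(A))
E
```

```text
{'time_s': np.float64(11.85), 'q': array([-1.3897,  0.511 ,  0.846 ,  2.1604,  0.4438,  0.5457, -2.0364]), 'ee_pos': array([0.5309, 0.1943, 0.2463]), 'tcp_rot': array([2.4933, 0.6928, 0.4284]), 'wrist_force': array([ 0.3629,  0.1835, -2.0926])}
turn [ 1.13254544e-03 -6.31060902e-04 -1.16280683e-17]
0.06 shift tool [ 0.00148954  0.00117249 -0.05527429]
0.0 shift tool [0.00145167 0.00110453 0.00472566]
tip: along 0.02222361195921204 lateral 0.001653817152156106
```

View pics/c6.png

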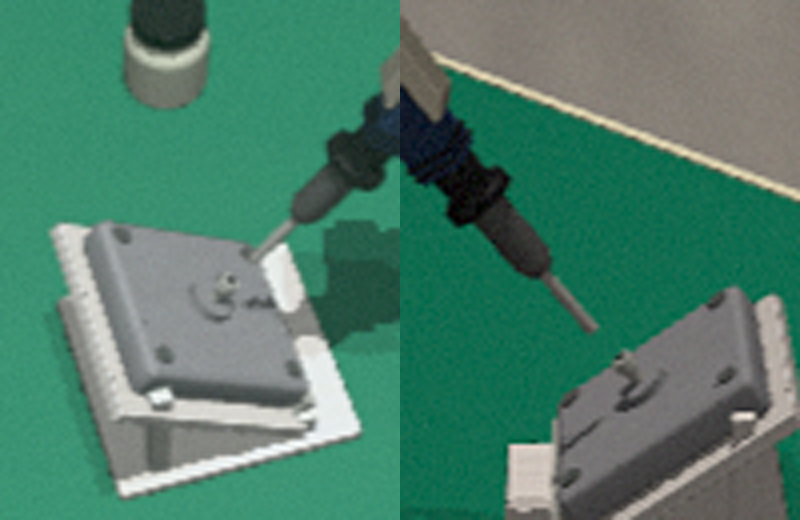

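The tip, at crop (252,260) and (595,330), lines up with the screw end at (230,276) and (622,356), about 21 mm off. I'll close by 3 mm, let it settle and hand in.

Call:
step_arm([
  [[0.0005,0.0005,0.0035],[0,0,0]],
  [[0,0,0],[0,0,0]],
  [[0,0,0],[0,0,0]],
  [[0,0,0],[0,0,0]],
  [[0,0,0],[0,0,0]],
  [[0,0,0],[0,0,0]],
])

```text
time_s: 12.7
ee_pos: [0.533, 0.1926, 0.2436]
tcp_rot: [2.493, 0.692, 0.428]
wrist_force: [0.1, -0.4, -2.1]
gripper_width: 0.0277
grasp_force: 58.0
```

```bash
python3 t.py; python3 -c "
from station import robot
print(robot.sign_off())"
```

```text
{'time_s': np.float64(12.7), 'q': array([-1.3816,  0.5164,  0.8437,  2.1616,  0.4438,  0.5372, -2.0347]), 'ee_pos': array([0.533 , 0.1926, 0.2436]), 'tcp_rot': array([2.4931, 0.6924, 0.428 ]), 'wrist_force': array([ 0.1134, -0.3539, -2.114 ])}
turn [ 1.42660021e-03 -1.76311285e-04 -3.57109091e-17]
0.06 shift tool [ 0.00110712  0.00057319 -0.05902939]
0.0 shift tool [0.00109654 0.0004876  0.00097055]
tip: along 0.018469812119091475 lateral 0.0011052938519187552
the job is handed in; nothing more can be done
None
```

I handed the job in at 12.7 s with the thick driver held still in line with the screw; by my measurements its tip is about 18 mm off the head and 1 mm off the axis, but sign-off returned no verdict.

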